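# Find the full carton of microscope slides

## Task

Three identical closed slide cartons stand on the lab bench, two nearly empty and one full of glass slides. Lift them one after another to feel which is the heavy one, and set that one down flat, lid up, inside the shallow steel tray without dropping it. The light ones stay, or go back, lid up, where they stood on the bench, not dropped either.

Things in the scene. Friction and masses are not known exactly. Their poses are not given: they have to be found in the camera images.
- carton_a_centre (a point): closed white card carton for microscope slides, lid on, 90 long (its x) x 54 wide (its y) x 50 mm high (its z), standing flat on the bench; this point is its centre, 25 mm above its underside. One of three that look exactly alike: two are nearly empty (about 100 g in all), one, never the same from run to run, is full (about 440 to 580 g). Rigid, may be squeezed across its width with an ordinary grip (40 N is plenty); its weight hangs within 2 mm of the centre
- carton_b_centre (a point): closed white card carton for microscope slides, lid on, 90 long (its x) x 54 wide (its y) x 50 mm high (its z), standing flat on the bench; this point is its centre, 25 mm above its underside. One of three that look exactly alike: two are nearly empty (about 100 g in all), one, never the same from run to run, is full (about 440 to 580 g). Rigid, may be squeezed across its width with an ordinary grip (40 N is plenty); its weight hangs within 2 mm of the centre
- carton_c_centre (a point): closed white card carton for microscope slides, lid on, 90 long (its x) x 54 wide (its y) x 50 mm high (its z), standing flat on the bench; this point is its centre, 25 mm above its underside. One of three that look exactly alike: two are nearly empty (about 100 g in all), one, never the same from run to run, is full (about 440 to 580 g). Rigid, may be squeezed across its width with an ordinary grip (40 N is plenty); its weight hangs within 2 mm of the centre
- tray: shallow stainless tray fixed on the bench, open on top, 166 (its x) x 136 (its y) x 12 mm high outside, walls 3 mm, floor 3 mm thick (160 x 130 mm inside); origin at the centre of its underside, on the bench, z up

How it is judged:
By the outcome, as a careful person would: the job done as asked, in the order asked, and still so for the second after the job is handed in, with the robot touching nothing.
It also fails if it takes over 61 s, if anything falls off the work surface, if the arm or the gripper's body presses on something with over 40 N, if the wrist force passes 120 N, or if a joint passes its speed limit or range.

## Robot

A 7-joint arm with a two-finger parallel gripper is mounted at the origin on the work surface. World frame = base frame: x ahead of the robot, y to its left, z up, the work surface at z = 0. Lengths are in m, angles in rad, forces in N, time in s.
With the tool pointing down it reaches from about 0.4 to 0.9 m from the base axis. Payload 5.5 kg.
Tool frame: the origin (TCP) lies midway between the tips of the shut fingers; the grasp point (between the pads) lies 19 mm behind it; z points along the fingers, y is the direction in which the jaws open and shut (so a half turn about z gives the same grasp; the last joint's range is limited). The gripper opens to 85 mm and grips with 20 to 120 N. Pads are 22 mm wide; open, the fingers measure 114 mm over their backs; the gripper's body (76 mm by 85 mm) begins 54 mm behind the grasp point. The pads swing forward as they close: fully open they stand 13 mm farther back than shut.
Start: joints at [-0.904, 0.501, -0.427, 1.55, 0.221, 1.138, -0.21], TCP at [0.255, 0.598, 0.231] pointing down, gripper open.
Joint ranges: [-2.88, 2.88], [-0.31, 2.03], [-1.54, 1.56], [0.2, 2.42], [-1.41, 4.55], [0.19, 2.02], [-2.57, 2.57]. Speed limits (rad/s): [2.57, 2.57, 3.14, 3.14, 3.14, 3.14, 3.14].

## Interface

Orientations are given as [roll, pitch, yaw] about the fixed x, y, z axes, in that order (R = Rz(yaw) Ry(pitch) Rx(roll)).
In Python, from cell import bot, viewer gives the robot as it stands.
- The arm moves only by the tool carry_out, never from a script. Its argument "rows" is a list that holds one entry, the list of rows, each a list of 7 numbers: the shift along the world's x, y, z in cm, then the turn, a rotation vector about the world's x, y, z in degrees, then the closure, from 0 (fully open) to 1 (shut). A call has 1 to 5 rows; each row is the pose to reach, as a shift and turn from the pose commanded when the call began; what a row does not reach only later rows make up. A row lasts 1/8 s, in which the tool goes at most 62.5 mm and 10.7 degrees, less where a joint would pass 70% of its speed; a pose out of reach is approached as far as the arm can. A call with a gripper value outside its range is refused whole. The fingers move at their own pace and stop on an object; "newtons" is the grip in N (left out, the last holds). Time passes only in rows, so rows that repeat a pose let the fingers close. It gives the time, the measured TCP pose, the force and the opening at its end, in the units of the state.
- bot.state(): the state, without advancing time (a new reading comes with each control period).
- viewer.camera(name): name is "side" or "top" or "wrist"; returns (picture, depth): 384x512x3 uint8, blue, green, red; 384x512 float32, m along the optical axis (not along the pixel's ray), 0 where there is no reading.
- viewer.camera_info(name): a dict with "fx", "fy", "cx", "cy" (pixels), "R" (3x3) and "t" (3): a world point X has camera coordinates R X + t. Camera axes: x right, y down, z forward; pixel columns grow to the right and rows downward; lengths in m; the calibration is good to about 2 mm. A picture is of the moment at which its call begins: read the wrist's pose just before it. camera_info takes no time and is no camera call; for the wrist camera it gives the pose at the moment of the call.
- bot.hand_in(): hands the job in, once; it reports no verdict.
Trained networks look in the newest picture that a camera, given by its name, has taken for a name from the list of things; names that differ only in an ending like _2 or _b are one class to them, and where a whole thing is asked for, a point or a joint stands for the part that bears it (a point fixed in the world has none). Each returns a list of dicts, best first, with "p" (0 to 1); they miss things now and then, are a little off and sometimes report something else, mostly with a low value. They report only what shows in the picture. A call takes as long as a camera call.
- viewer.spot_in(thing, camera): "bbox" ([left, top, right, bottom] in pixels, round what is visible of it).
The state is a dict: "t": time; "joints": joint angles; "dq": joint speeds; "joint_efforts": joint torques, N m; "ee_pos": TCP position; "orientation": TCP orientation; "wrist_force": force on the tool from outside, world axes, zero at the start; "wrist_torque": the same for the moment, N m; "grip_width": opening from 0.0 (shut) to 1.0 (fully open).
Only numpy, scipy, OpenCV 4.12 (cv2) and the standard library are available. Lean on these libraries where they do the work, as an engineer would, in place of code of your own. Each camera call takes 0.05 s, during which the arm holds its last target.

## Working session

There is one attempt and no reset: what is moved stays moved. The work goes in short steps, Python scripts to look and compute and a tool call to move; the robot and the scene stay as the last step left them, time stands still between calls to the robot, and variables do not carry over. Pictures are saved under pics/ and viewed, and the job is handed in when it is done.

Besides the shell and the picture viewer there is one more tool, called after ">>>" by a JSON object that holds its "method" and its "body". carry_out: Moves the arm, as the interface text tells. Its arguments: {"type":"object","properties":{"rows":{"type":"array"},"newtons":{"type":"number"}},"required":["rows"]}

```bash
mkdir -p pics; ls
python3 - <<'E'
from cell import bot, viewer
import cv2,numpy as np
print(bot.state())
for n in("top","side"):
    im,d=viewer.camera(n); cv2.imwrite(f"pics/{n}0.png",im); np.save(f"{n}_d0.npy",d); np.save(f"{n}_i0.npy",im)
    print(n,viewer.camera_info(n))
    for th in("carton_a_centre","tray"): print(th,viewer.spot_in(th,n))
print(bot.state()["t"])
E
```

```text
pics
{'t': 0.0, 'joints': array([-0.90380746,  0.50188914, -0.42673459,  1.55142537,  0.2207966 ,
        1.13826867, -0.21028634]), 'dq': array([-1.09474951e-03,  2.10069055e-03,  9.60648052e-04,  1.88388618e-05,
       -6.62610665e-04,  5.22222843e-04,  1.03994773e-03]), 'joint_efforts': array([ 2.01445305e-04, -5.69520843e+01, -5.81627503e+00, -2.80931246e+01,
        1.05651323e-02,  1.19897947e-02,  8.15533838e-06]), 'ee_pos': array([0.25519306, 0.59707659, 0.23023868]), 'orientation': array([-3.13965252e+00, -6.29480917e-05,  2.73781626e+00]), 'wrist_force': array([-0.15536778, -0.15404779,  0.282595  ]), 'wrist_torque': array([-0.00996501, -0.04641659,  0.02492045]), 'grip_width': 1.0034062677816837}
top {'fx': 429.6313842235003, 'fy': 429.6313842235003, 'cx': 252.3123885538066, 'cy': 188.1571070808615, 'R': array([[-0.00289326, -0.99983952, -0.01767932],
       [-0.99665297,  0.0043275 , -0.08163417],
       [ 0.08169758,  0.01738395, -0.99650555]]), 't': array([-0.00487126,  0.50092868,  1.14246652])}
carton_a_centre [{'bbox': [350.9, 171.0, 387.3, 212.7], 'p': 0.89}]
tray [{'bbox': [121.9, 132.5, 185.3, 205.4], 'p': 0.83}]
side {'fx': 404.2586569885219, 'fy': 404.2586569885219, 'cx': 251.7376751284902, 'cy': 187.6979997061955, 'R': array([[ 0.78314   , -0.62163916, -0.0160153 ],
       [-0.33818247, -0.40414622, -0.84988143],
       [ 0.52184706,  0.67099224, -0.52673054]]), 't': array([-0.41506299,  0.20548862,  0.6049123 ])}
carton_a_centre [{'bbox': [323.8, 255.2, 395.1, 315.1], 'p': 0.75}]
tray [{'bbox': [161.2, 133.7, 235.7, 170.2], 'p': 0.65}]
0.3
```

View pics/top0.png

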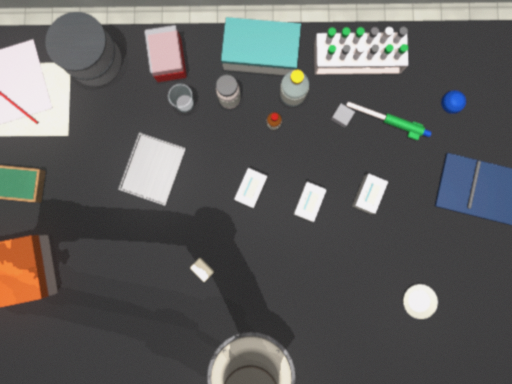

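View pics/side0.png

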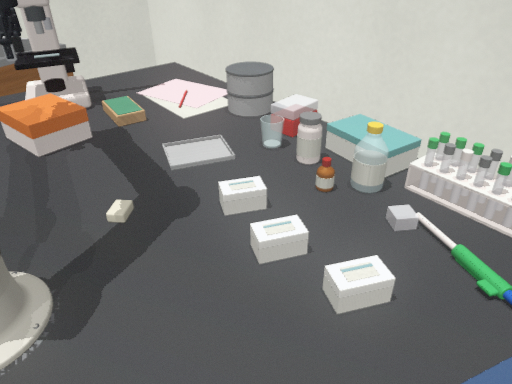

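The top view shows three white cartons at about (251,187), (311,201) and (371,193), with the tray at about (153,169). I'll fit their poses next.

```bash
cat > fit.py <<'E'
import cv2,numpy as np
def cloud(info,d):
    v,u=np.mgrid[0:384,0:512]
    pc=np.stack([(u-info["cx"])/info["fx"]*d,(v-info["cy"])/info["fy"]*d,d],-1)
    return (pc-info["t"])@info["R"]
def proj(info,X):
    c=info["R"]@np.asarray(X)+info["t"]; return c[:2]/c[2]*info["fx"]+[info["cx"],info["cy"]]
E
python3 - <<'E'
from cell import viewer
from fit import *
info=viewer.camera_info("top"); im=np.load("top_i0.npy"); d=np.load("top_d0.npy")
P=cloud(info,d)
print("bench z",np.median(P[240:260,300:380,2]), np.median(P[165:175,200:220,2]))
g=im.min(2)
for name,(x,y,zr) in dict(L=(251,187,50),M=(311,201,50),R=(371,193,50),T=(153,169,12)).items():
    w=26 if zr==50 else 45
    m=np.zeros(g.shape,bool); m[y-w:y+w,x-w:x+w]=1
    z=P[...,2]
    for lab,mm in (("z",m&(z>(.035 if zr==50 else .0015))&(d>0)),("img",m&(g>(170 if zr==50 else 90)))):
        pts=P[mm]
        if len(pts)<20: print(name,lab,"few");continue
        # fit in metric: project the rays to top plane height
        vv,uu=np.nonzero(mm)
        h=.05 if zr==50 else .01
        r=np.stack([(uu-info["cx"])/info["fx"],(vv-info["cy"])/info["fy"],np.ones(len(uu))],-1)@info["R"]
        C=-info["R"].T@info["t"]
        X=C+r*((h-C[2])/r[:,2])[:,None]
        (c,s,a)=cv2.minAreaRect((X[:,:2]*1000).astype(np.float32))
        cov=np.cov(X[:,:2].T); ev,evec=np.linalg.eigh(cov); l=evec[:,1]
        print(name,lab,len(pts),"rect",np.round(c,1),np.round(s,1),round(a,1),"mean",np.round(X[:,:2].mean(0)*1000,1),"pca",round(np.degrees(np.arctan2(l[1],l[0]))%180,1),"z",np.round(np.median(pts[:,2]),4))
big=cv2.resize(im[130:250,100:420],None,fx=2.5,fy=2.5,interpolation=cv2.INTER_CUBIC); cv2.imwrite("pics/topcrop.png",big)
E
```

```text
bench z -0.0005926564868901999 -0.0004948135959071355
L z 716 rect [499.7  -2.3] [55.1 91. ] 66.6 mean [499.5  -2.4] pca 156.3 z 0.0498
L img 725 rect [500.5  -1.9] [55.5 91.4] 66.0 mean [500.3  -1.9] pca 155.5 z 0.0498
M z 738 rect [ 462.3 -158.3] [55.7 91.4] 68.0 mean [ 462.2 -158.3] pca 158.0 z 0.0497
M img 743 rect [ 463.3 -158.2] [55.9 91.1] 68.0 mean [ 463.2 -158.3] pca 157.9 z 0.0497
R z 766 rect [ 483.1 -318.2] [57.2 92.4] 67.0 mean [ 482.9 -318.4] pca 156.6 z 0.0495
R img 755 rect [ 484.  -319.3] [55.9 92.5] 67.0 mean [ 483.8 -319.3] pca 156.7 z 0.0496
T z 2980 rect [558.5 269.6] [250.6 247.2] 89.8 mean [558.4 268.5] pca 150.0 z 0.0032
T img 3217 rect [557.8 270.9] [143.2 172.8] 70.9 mean [557.2 270.7] pca 161.0 z 0.0025
```

View pics/topcrop.png

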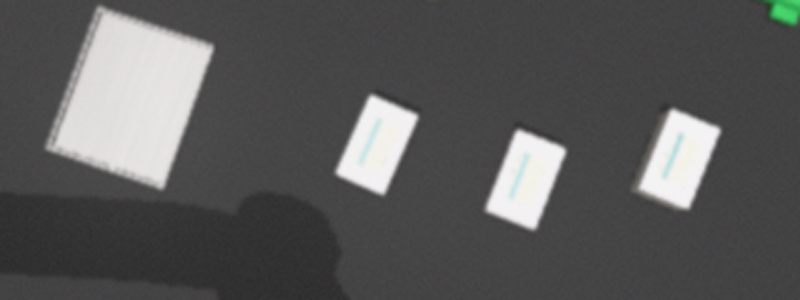

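Cartons: L (0.500,-0.002), M (0.463,-0.158) and R (0.4835,-0.319), all with yaw about 157°, which the tool already matches. Tray centre is (0.5575,0.2705) with its long axis at 161°. I'll lift L first.

>>> {"method": "carry_out", "body": {"rows": [[[2.2, -5.5, 0, 0, 0, 0, 0], [4.4, -11, 0, 0, 0, 0, 0], [6.6, -16.5, 0, 0, 0, 0, 0], [8.8, -22, 0, 0, 0, 0, 0], [11, -27.5, 0, 0, 0, 0, 0]]], "newtons": 40}}

```text
t: 0.92
ee_pos: [0.366, 0.3209, 0.2315]
orientation: [3.141, 0.0, 2.738]
wrist_force: [1.0, 0.6, -0.2]
grip_width: 1.003
```

>>> {"method": "carry_out", "body": {"rows": [[[2.2, -5.5, 0, 0, 0, 0, 0], [4.4, -11, 0, 0, 0, 0, 0], [6.6, -16.5, 0, 0, 0, 0, 0], [8.8, -22, 0, 0, 0, 0, 0], [11, -27.5, 0, 0, 0, 0, 0]]]}}

```text
t: 1.55
ee_pos: [0.476, 0.046, 0.2317]
orientation: [3.141, 0.001, 2.738]
wrist_force: [1.9, 1.4, 0.5]
grip_width: 1.0
```

Run:
```python
from cell import bot
s=bot.state(); print(s["t"],s["ee_pos"],s["orientation"],s["wrist_force"],s["grip_width"])
```

```text
1.55 [0.47597536 0.04599795 0.23173282] [3.14098686e+00 9.38398966e-04 2.73806185e+00] [1.90179598 1.38769833 0.46618089] 1.0004665584097276
```

>>> {"method": "carry_out", "body": {"rows": [[[2.4, -4.8, 0, 0, 0, 0, 0], [2.4, -4.8, -4, 0, 0, -0.5, 0], [2.4, -4.8, -8, 0, 0, -0.5, 0], [2.4, -4.8, -8, 0, 0, -0.5, 0]]]}}

```text
t: 2.05
ee_pos: [0.4966, -0.0004, 0.1488]
orientation: [-3.139, -0.006, 2.729]
wrist_force: [0.2, 0.3, 0.0]
grip_width: 1.0
```

Run:
```python
from cell import bot,viewer
from fit import *
s=bot.state(); print(s["t"],s["ee_pos"],s["orientation"],s["wrist_force"],s["grip_width"])
info=viewer.camera_info("wrist"); im,d=viewer.camera("wrist"); cv2.imwrite("pics/w1.png",im)
P=cloud(info,d); m=(d>0)&(abs(P[...,2]-.05)<.01)&(np.hypot(P[...,0]-.5,P[...,1])<.07)
print(m.sum(),cv2.minAreaRect((P[m][:,:2]*1000).astype(np.float32)))
```

```text
2.05 [ 4.96624516e-01 -4.13349673e-04  1.48827697e-01] [-3.1388792  -0.00609608  2.72900228] [0.19795145 0.31169981 0.00385367] 0.9998893739567227
8033 ((501.6561279296875, -0.23269271850585938), (55.10161209106445, 90.93768310546875), 66.11016845703125)
```

View pics/w1.png

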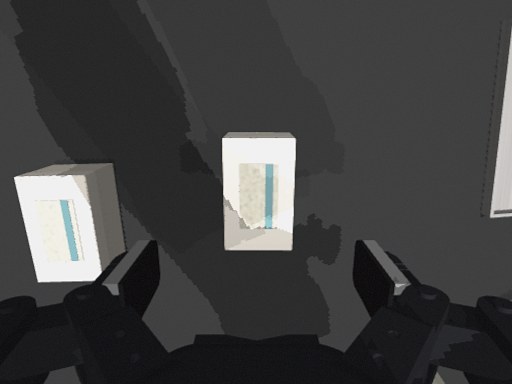

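The wrist view shows the carton at (259,190), centred between the fingers. I'll descend and grip.

>>> {"method": "carry_out", "body": {"rows": [[[0.1, 0.1, -5, 0, 0, 0, 0], [0.1, 0.1, -9, 0, 0, 0, 0], [0.1, 0.1, -12, 0, 0, 0, 0], [0.1, 0.1, -13.8, 0, 0, 0, 0], [0.1, 0.1, -13.8, 0, 0, 0, 0]]]}}

```text
t: 2.72
ee_pos: [0.5006, 0.0009, 0.0135]
orientation: [-3.141, -0.0, 2.729]
wrist_force: [0.4, 0.1, 0.4]
grip_width: 0.999
```

>>> {"method": "carry_out", "body": {"rows": [[[0, 0, 0, 0, 0, 0, 1], [0, 0, 0, 0, 0, 0, 1], [0, 0, 0, 0, 0, 0, 1], [0, 0, 0, 0, 0, 0, 1], [0, 0, 0, 0, 0, 0, 1]]]}}

```text
t: 3.35
ee_pos: [0.5017, 0.0007, 0.0148]
orientation: [3.141, 0.002, 2.729]
wrist_force: [-1.6, 0.5, 6.8]
grip_width: 0.626
```

Run:
```python
from cell import bot,viewer
from fit import *
s=bot.state(); print(s["t"],s["ee_pos"],s["orientation"],s["wrist_force"],s["grip_width"])
```

```text
3.35 [0.50171487 0.00072151 0.01482394] [3.14050135e+00 2.47738238e-03 2.72906431e+00] [-1.63486445  0.45502868  6.84824402] 0.6263261497209901
```

>>> {"method": "carry_out", "body": {"rows": [[[0, 0, 1.5, 0, 0, 0, 1], [0, 0, 3.5, 0, 0, 0, 1], [0, 0, 5, 0, 0, 0, 1], [0, 0, 5, 0, 0, 0, 1], [0, 0, 5, 0, 0, 0, 1]]]}}

```text
t: 3.98
ee_pos: [0.5001, 0.0007, 0.0632]
orientation: [-3.141, -0.0, 2.729]
wrist_force: [0.1, -0.4, -0.8]
grip_width: 0.626
```

>>> {"method": "carry_out", "body": {"rows": [[[0, 0, 0, 0, 0, 0, 1], [0, 0, 0, 0, 0, 0, 1], [0, 0, 0, 0, 0, 0, 1]]]}}

```text
t: 4.35
ee_pos: [0.5001, 0.0007, 0.0629]
orientation: [-3.141, -0.001, 2.729]
wrist_force: [1.0, -0.3, -1.0]
grip_width: 0.625
```

Run:
```python
from cell import bot,viewer
from fit import *
s=bot.state(); print(s["t"],s["ee_pos"],s["wrist_force"],s["wrist_torque"],s["grip_width"])
im,d=viewer.camera("side"); cv2.imwrite("pics/s1.png",im)
print(bot.state()["wrist_force"])
```

```text
4.35 [0.50009483 0.00073326 0.06290811] [ 1.00071049 -0.342506   -1.0296401 ] [0.0181587  0.01579412 0.01251602] 0.625338275396444
[ 0.18063051 -0.82320907 -1.26807088]
```

View pics/s1.png

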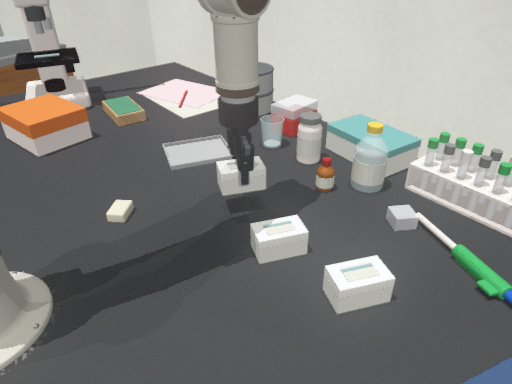

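The side view shows L in the air at (242,175), and it weighs about 1 N, so it is light. I'll set it back where it stood.

>>> {"method": "carry_out", "body": {"rows": [[[0, 0, -2.5, 0, 0, 0, 1], [0, 0, -4, 0, 0, 0, 1], [0, 0, -4.7, 0, 0, 0, 1], [0, 0, -5.0, 0, 0, 0, 1], [0, 0, -5.0, 0, 0, 0, 1]]]}}

```text
t: 5.03
ee_pos: [0.4995, 0.0007, 0.0147]
orientation: [-3.141, -0.001, 2.729]
wrist_force: [-7.6, 0.8, 16.8]
grip_width: 0.625
```

Run:
```python
from cell import bot,viewer
s=bot.state(); print(s["t"],s["ee_pos"],s["wrist_force"],s["wrist_torque"],s["grip_width"])
```

```text
5.025 [0.49951047 0.00070969 0.01471412] [-7.58301538  0.76788999 16.75502863] [-0.05318699  1.35327137 -0.00767488] 0.6253979414400022
```

>>> {"method": "carry_out", "body": {"rows": [[[0, 0, 0.1, 0, 0, 0, 1], [0, 0, 0.1, 0, 0, 0, 0.3], [0, 0, 0.1, 0, 0, 0, 0], [0, 0, 0.1, 0, 0, 0, 0], [0, 0, 0.1, 0, 0, 0, 0]]]}}

```text
t: 5.65
ee_pos: [0.5003, 0.0007, 0.0142]
orientation: [-3.142, -0.0, 2.729]
wrist_force: [-0.7, -0.4, 0.4]
grip_width: 0.997
```

>>> {"method": "carry_out", "body": {"rows": [[[0, 0, 5, 0, 0, 0, 0], [0, 0, 10, 0, 0, 0, 0], [0, 0, 13, 0, 0, 0, 0]]]}}

```text
t: 6.02
ee_pos: [0.5014, 0.0008, 0.1467]
orientation: [3.14, 0.002, 2.729]
wrist_force: [0.5, -0.5, 0.3]
grip_width: 1.002
```

Run:
```python
from cell import bot,viewer
from fit import *
s=bot.state(); print(s["t"],s["ee_pos"],s["wrist_force"],s["wrist_torque"],s["grip_width"])
info=viewer.camera_info("wrist"); im,d=viewer.camera("wrist"); cv2.imwrite("pics/w2.png",im)
P=cloud(info,d)
for x,y in((.5,0),(.463,-.158)):
  m=(d>0)&(abs(P[...,2]-.05)<.01)&(np.hypot(P[...,0]-x,P[...,1]-y)<.07)
  if m.sum()>50:print(m.sum(),cv2.minAreaRect((P[m][:,:2]*1000).astype(np.float32)),np.median(P[m][:,2]))
```

```text
6.025 [0.50136174 0.0007825  0.14667827] [ 0.4810492  -0.53676696  0.26327948] [ 0.01735377 -0.02133306  0.03441963] 1.0022602295583136
8300 ((501.4464111328125, 1.1360054016113281), (55.17050552368164, 91.13101959228516), 66.35462951660156) 0.05024787675101576
8287 ((464.5755310058594, -156.87445068359375), (56.571937561035156, 91.37897491455078), 67.86127471923828) 0.04997992314186511
```

View pics/w2.png

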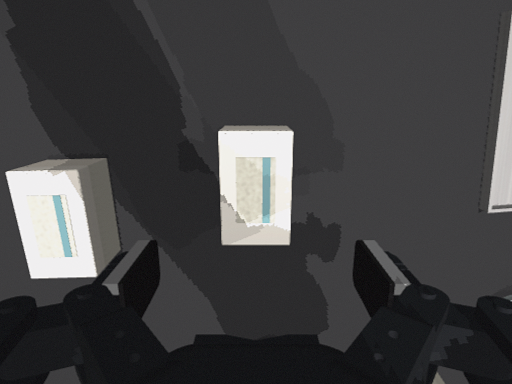

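L stands flat in its old place at (256,185). M is next.

>>> {"method": "carry_out", "body": {"rows": [[[-1.3, -5.3, 0, 0, 0, 0, 0], [-2.5, -10.6, 0, 0, 0, 1.5, 0], [-3.7, -15.8, 0, 0, 0, 1.5, 0], [-3.7, -15.8, -5, 0, 0, 1.5, 0], [-3.7, -15.8, -9, 0, 0, 1.5, 0]]]}}

```text
t: 6.7
ee_pos: [0.463, -0.1584, 0.0532]
orientation: [-3.141, 0.001, 2.753]
wrist_force: [1.0, 0.7, 0.1]
grip_width: 1.0
```

Run:
```python
from cell import bot,viewer
s=bot.state(); print(s["t"],s["ee_pos"],s["orientation"],s["wrist_force"],s["grip_width"])
```

```text
6.7 [ 0.46301179 -0.15844447  0.05321905] [-3.14142450e+00  7.61855169e-04  2.75289677e+00] [1.0057615  0.67653897 0.13874466] 1.0002201371396988
```

>>> {"method": "carry_out", "body": {"rows": [[[0.1, 0.1, -2.5, 0, 0, 0, 0], [0.1, 0.1, -4, 0, 0, 0, 0], [0.1, 0.1, -4, 0, 0, 0, 0.5], [0.1, 0.1, -4, 0, 0, 0, 1], [0.1, 0.1, -4, 0, 0, 0, 1]]]}}

```text
t: 7.32
ee_pos: [0.4653, -0.1565, 0.0153]
orientation: [3.141, 0.002, 2.755]
wrist_force: [-0.1, 0.2, -0.1]
grip_width: 0.622
```

>>> {"method": "carry_out", "body": {"rows": [[[0, 0, 0, 0, 0, 0, 1], [0, 0, 0, 0, 0, 0, 1], [0, 0, 0, 0, 0, 0, 1]]]}}

```text
t: 7.7
ee_pos: [0.465, -0.1565, 0.0151]
orientation: [3.141, 0.001, 2.755]
wrist_force: [-1.3, 0.6, 7.5]
grip_width: 0.625
```

>>> {"method": "carry_out", "body": {"rows": [[[0, 0, 1.5, 0, 0, 0, 1], [0, 0, 3.5, 0, 0, 0, 1], [0, 0, 5, 0, 0, 0, 1], [0, 0, 5, 0, 0, 0, 1], [0, 0, 5, 0, 0, 0, 1]]]}}

```text
t: 8.32
ee_pos: [0.4641, -0.1562, 0.0642]
orientation: [-3.142, -0.0, 2.755]
wrist_force: [0.2, -1.0, -0.3]
grip_width: 0.628
```

>>> {"method": "carry_out", "body": {"rows": [[[0, 0, 0, 0, 0, 0, 1], [0, 0, 0, 0, 0, 0, 1]]]}}

```text
t: 8.57
ee_pos: [0.4639, -0.1561, 0.0637]
orientation: [-3.141, -0.001, 2.755]
wrist_force: [0.7, -0.2, -0.4]
grip_width: 0.629
```

Run:
```python
from cell import bot,viewer
from fit import *
s=bot.state(); print(s["t"],s["ee_pos"],s["wrist_force"],s["wrist_torque"],s["grip_width"])
im,d=viewer.camera("side"); cv2.imwrite("pics/s2.png",im)
print(bot.state()["wrist_force"])
```

```text
8.575 [ 0.4638783  -0.15609751  0.06370282] [ 0.65352845 -0.16187817 -0.41980206] [0.02302003 0.00847773 0.00221429] 0.6293448821988852
[ 0.91450069  0.55052614 -0.68903573]
```

View pics/s2.png

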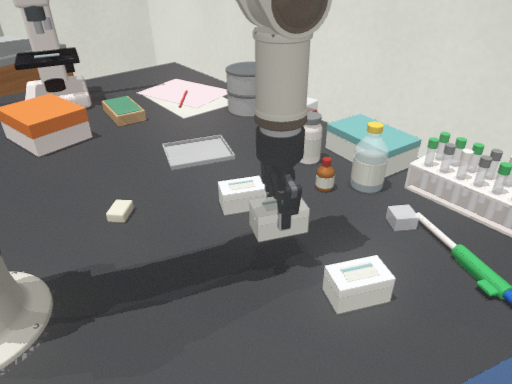

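M is also in the air, at about (279,217), and weighs about 0.5–1 N, so it is light too. I'll set it back.

>>> {"method": "carry_out", "body": {"rows": [[[0, 0, -2.5, 0, 0, 0, 1], [0, 0, -4, 0, 0, 0, 1], [0, 0, -4.6, 0, 0, 0, 1], [0, 0, -4.8, 0, 0, 0, 1], [0, 0, -4.8, 0, 0, 0, 1]]]}}

```text
t: 9.25
ee_pos: [0.4646, -0.1564, 0.0165]
orientation: [3.142, 0.0, 2.755]
wrist_force: [0.6, -0.7, -0.7]
grip_width: 0.622
```

Run:
```python
from cell import bot,viewer
s=bot.state(); print(s["t"],s["ee_pos"],s["orientation"],s["wrist_force"],s["grip_width"])
```

```text
9.25 [ 0.4646385  -0.15635399  0.01654876] [3.14154502e+00 4.03950985e-04 2.75528575e+00] [ 0.64542373 -0.66419328 -0.73890736] 0.6217818172352931
```

Not yet in contact; the last 1–2 mm go slowly.

>>> {"method": "carry_out", "body": {"rows": [[[0, 0, -0.1, 0, 0, 0, 1], [0, 0, -0.1, 0, 0, 0, 1]]]}}

```text
t: 9.5
ee_pos: [0.4646, -0.1563, 0.0156]
orientation: [3.142, 0.001, 2.755]
wrist_force: [-0.7, 0.9, -1.2]
grip_width: 0.625
```

Run:
```python
from cell import bot,viewer
s=bot.state(); print(s["t"],s["ee_pos"],s["orientation"],s["wrist_force"],s["grip_width"])
```

```text
9.5 [ 0.46459597 -0.15633659  0.01561105] [3.14152041e+00 5.57613751e-04 2.75527141e+00] [-0.68138835  0.85500667 -1.21301366] 0.6246976930941843
```

>>> {"method": "carry_out", "body": {"rows": [[[0, 0, -0.1, 0, 0, 0, 1], [0, 0, -0.1, 0, 0, 0, 1]]]}}

```text
t: 9.75
ee_pos: [0.4646, -0.1563, 0.0151]
orientation: [3.142, 0.001, 2.755]
wrist_force: [-2.0, 0.5, 7.5]
grip_width: 0.622
```

Run:
```python
from cell import bot,viewer
s=bot.state(); print(s["t"],s["ee_pos"],s["orientation"],s["wrist_force"],s["grip_width"])
```

```text
9.75 [ 0.46462651 -0.15634665  0.01514557] [3.14155414e+00 5.36797987e-04 2.75524454e+00] [-2.02054526  0.52393863  7.54217076] 0.6223127999110366
```

>>> {"method": "carry_out", "body": {"rows": [[[0, 0, 0.05, 0, 0, 0, 0.4], [0, 0, 0.05, 0, 0, 0, 0], [0, 0, 0.05, 0, 0, 0, 0], [0, 0, 0.05, 0, 0, 0, 0]]]}}

```text
t: 10.25
ee_pos: [0.4644, -0.1563, 0.0147]
orientation: [3.142, -0.0, 2.755]
wrist_force: [-0.8, 0.1, 1.0]
grip_width: 1.001
```

>>> {"method": "carry_out", "body": {"rows": [[[0, 0, 5, 0, 0, 0, 0], [0, 0, 10, 0, 0, 0, 0], [0.7, -5.4, 13, 0, 0, 0, 0], [1.4, -10.8, 13, 0, 0, -1, 0], [2, -16.1, 13, 0, 0, -1, 0]]]}}

```text
t: 10.88
ee_pos: [0.485, -0.319, 0.1458]
orientation: [-3.141, 0.002, 2.738]
wrist_force: [1.1, -0.6, 0.0]
grip_width: 1.0
```

Run:
```python
from cell import bot,viewer
from fit import *
s=bot.state(); print(s["t"],s["ee_pos"],s["orientation"],s["wrist_force"],s["wrist_torque"],s["grip_width"])
info=viewer.camera_info("wrist"); im,d=viewer.camera("wrist"); cv2.imwrite("pics/w3.png",im)
P=cloud(info,d)
for x,y in((.463,-.158),(.484,-.318)):
  m=(d>0)&(abs(P[...,2]-.05)<.01)&(np.hypot(P[...,0]-x,P[...,1]-y)<.07)
  if m.sum()>50:print(m.sum(),cv2.minAreaRect((P[m][:,:2]*1000).astype(np.float32)),np.median(P[m][:,2]))
```

```text
10.875 [ 0.48498588 -0.3189778   0.14575655] [-3.14147794e+00  1.84025953e-03  2.73824818e+00] [ 1.12591530e+00 -6.46533918e-01  8.47360730e-04] [ 0.02657886 -0.03217855 -0.0443361 ] 0.9997499927798854
11763 ((464.45587158203125, -155.9899444580078), (56.445655822753906, 91.22997283935547), 68.18484497070312) 0.05031172744037675
8291 ((485.09375, -318.3083801269531), (55.188018798828125, 90.7076416015625), 66.87793731689453) 0.05023627737908513
```

View pics/w3.png

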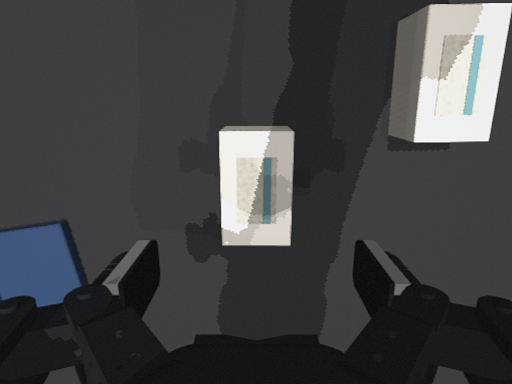

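M is back flat, within about 1 mm of where it stood. R is centred between the fingers at (256,185), so I'll grip and lift it.

>>> {"method": "carry_out", "body": {"rows": [[[0, 0.1, -5, 0, 0, 0, 0], [0, 0.1, -9.5, 0, 0, 0, 0], [0, 0.1, -12, 0, 0, 0, 0], [0, 0.1, -13, 0, 0, 0, 0], [0, 0.1, -13, 0, 0, 0, 0]]]}}

```text
t: 11.55
ee_pos: [0.4842, -0.316, 0.0146]
orientation: [3.141, -0.001, 2.738]
wrist_force: [-0.3, 0.2, -0.1]
grip_width: 1.005
```

>>> {"method": "carry_out", "body": {"rows": [[[0, 0, 0, 0, 0, 0, 1], [0, 0, 0, 0, 0, 0, 1], [0, 0, 0, 0, 0, 0, 1], [0, 0, 0, 0, 0, 0, 1], [0, 0, 0, 0, 0, 0, 1]]]}}

```text
t: 12.18
ee_pos: [0.4853, -0.3176, 0.0165]
orientation: [-3.141, 0.003, 2.737]
wrist_force: [-1.7, -1.8, 5.0]
grip_width: 0.625
```

>>> {"method": "carry_out", "body": {"rows": [[[0, 0, 1, 0, 0, 0, 1], [0, 0, 2.5, 0, 0, 0, 1], [0, 0, 4, 0, 0, 0, 1], [0, 0, 5, 0, 0, 0, 1], [0, 0, 5, 0, 0, 0, 1]]]}}

```text
t: 12.8
ee_pos: [0.4852, -0.3167, 0.0661]
orientation: [-3.141, 0.002, 2.738]
wrist_force: [-0.5, 0.1, -6.6]
grip_width: 0.625
```

>>> {"method": "carry_out", "body": {"rows": [[[0, 0, 0, 0, 0, 0, 1], [0, 0, 0, 0, 0, 0, 1]]]}}

```text
t: 13.05
ee_pos: [0.4839, -0.3159, 0.0642]
orientation: [3.141, -0.001, 2.738]
wrist_force: [-0.2, 0.4, -4.9]
grip_width: 0.628
```

Run:
```python
from cell import bot,viewer
from fit import *
s=bot.state(); print(s["t"],s["ee_pos"],s["wrist_force"],s["wrist_torque"],s["grip_width"])
im,d=viewer.camera("side"); cv2.imwrite("pics/s3.png",im)
print(bot.state()["wrist_force"])
```

```text
13.05 [ 0.48386753 -0.31593239  0.06417897] [-0.18679379  0.3681903  -4.86995494] [-0.00509117 -0.05159484  0.00862283] 0.6276370204206132
[ 0.15696333  0.49532354 -5.70330558]
```

View pics/s3.png

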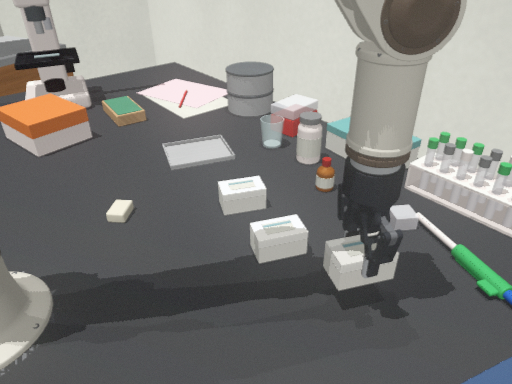

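R is the heavy one at about 5.3 N; the picture shows it hanging level at (361,258). I'll lift it higher and carry it to the tray.

>>> {"method": "carry_out", "body": {"rows": [[[0, 0, 3, 0, 0, 0, 1], [0, 0, 7, 0, 0, 0, 1], [0.3, 2, 10, 0, 0, 0, 1], [0.8, 6, 12, 0, 0, 0, 1], [1.4, 11, 12, 0, 0, 0, 1]]]}}

```text
t: 13.72
ee_pos: [0.4995, -0.2069, 0.1866]
orientation: [-3.141, 0.004, 2.735]
wrist_force: [0.9, 1.3, -5.4]
grip_width: 0.625
```

>>> {"method": "carry_out", "body": {"rows": [[[0.6, 5, 0, 0, 0, 0, 1], [1.2, 10, 0, 0, 0, 0, 1], [1.8, 15, 0, 0, 0, 0, 1], [2.4, 20, 0, 0, 0, 0, 1], [3, 25, 0, 0, 0, 0, 1]]]}}

```text
t: 14.35
ee_pos: [0.5281, 0.0452, 0.1845]
orientation: [-3.141, -0.0, 2.738]
wrist_force: [1.0, -0.3, -4.3]
grip_width: 0.623
```

>>> {"method": "carry_out", "body": {"rows": [[[0.6, 5, 0, 0, 0, 1, 1], [1.2, 10, 0, 0, 0, 2, 1], [2, 15, 0, 0, 0, 3, 1], [2.6, 19, 0, 0, 0, 4, 1], [3, 22, 0, 0, 0, 4, 1]]]}}

```text
t: 14.98
ee_pos: [0.5578, 0.266, 0.1841]
orientation: [-3.142, -0.001, 2.81]
wrist_force: [0.2, -0.3, -5.6]
grip_width: 0.622
```

Run:
```python
from cell import bot,viewer
from fit import *
s=bot.state(); print(s["t"],s["ee_pos"],s["orientation"],s["wrist_force"],s["wrist_torque"],s["grip_width"])
im,d=viewer.camera("side"); cv2.imwrite("pics/s4.png",im)
print(bot.state()["ee_pos"])
```

```text
14.975 [0.55777025 0.26600386 0.18407166] [-3.1415092e+00 -1.2081355e-03  2.8095660e+00] [ 0.18790168 -0.31308389 -5.59399976] [-0.01916861 -0.02812895 -0.03061164] 0.6220816936842293
[0.55740071 0.27134977 0.18429866]
```

View pics/s4.png

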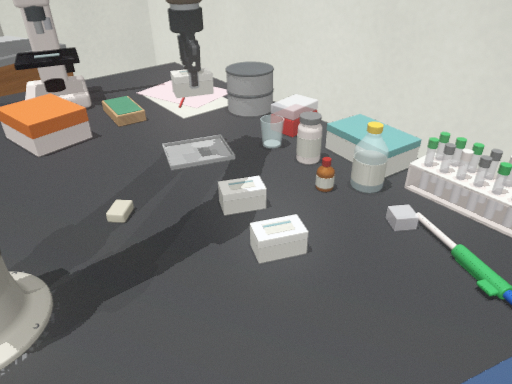

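>>> {"method": "carry_out", "body": {"rows": [[[0.1, 0, -4, 0, 0, 0, 1], [0.1, 0, -8, 0, 0, 0, 1], [0.1, 0, -12, 0, 0, 0, 1], [0.1, 0, -14.5, 0, 0, 0, 1], [0.1, 0, -15.4, 0, 0, 0, 1]]]}}

```text
t: 15.65
ee_pos: [0.5577, 0.2626, 0.0284]
orientation: [-3.138, -0.003, 2.807]
wrist_force: [-0.3, 0.5, -4.6]
grip_width: 0.63
```

>>> {"method": "carry_out", "body": {"rows": [[[0, 0, -0.3, 0, 0, 0, 1], [0, 0, -0.6, 0, 0, 0, 1], [0, 0, -0.8, 0, 0, 0, 1], [0, 0, -0.9, 0, 0, 0, 1]]]}}

```text
t: 16.15
ee_pos: [0.5598, 0.2639, 0.0224]
orientation: [3.141, 0.001, 2.808]
wrist_force: [0.4, 0.5, -5.7]
grip_width: 0.628
```

Run:
```python
from cell import bot,viewer
s=bot.state(); print(s["t"],s["ee_pos"],s["orientation"],s["wrist_force"],s["grip_width"])
from fit import *
for n in("side","top"):
    im,d=viewer.camera(n); c=im[100:190,120:280] if n=="side" else im[110:230,80:240]
    cv2.imwrite(f"pics/{n}5.png",cv2.resize(c,None,fx=4,fy=4))
print(bot.state()["ee_pos"],bot.state()["wrist_force"])
```

```text
16.15 [0.5597645  0.26389282 0.02241219] [3.14088667e+00 7.34823156e-04 2.80758209e+00] [ 0.44884364  0.49822628 -5.65923143] 0.6282502079671411
[0.55953396 0.26376833 0.02213452] [ 2.52241607e-01  3.13975090e-03 -4.47716518e+00]
```

View pics/side5.png

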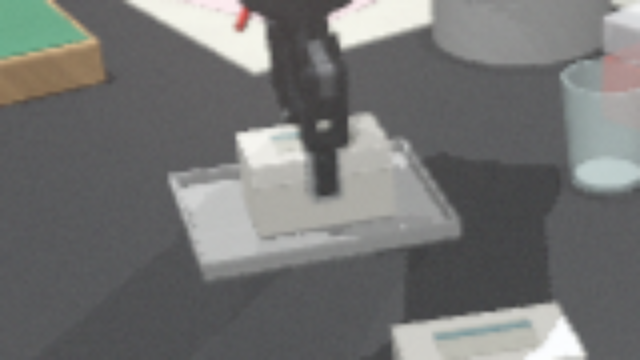

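View pics/top5.png

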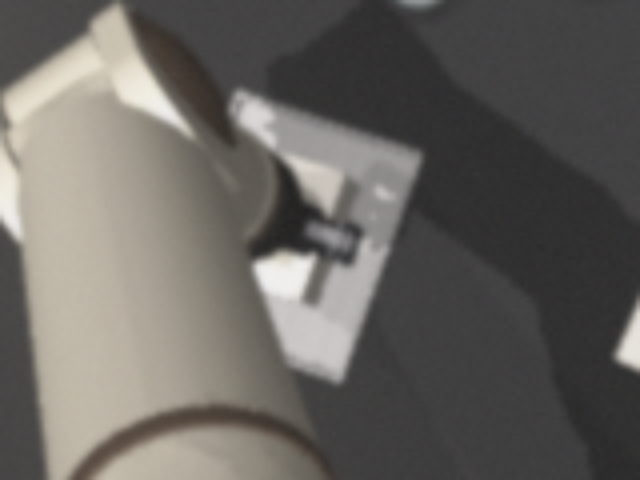

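The side view shows the carton just above the tray floor, inside the walls. y is 7 mm short of centre, so I'll correct that and lower the last few mm.

>>> {"method": "carry_out", "body": {"rows": [[[-0.1, 0.7, 0, 0, 0, 0, 1], [-0.1, 0.7, -0.1, 0, 0, 0, 1], [-0.1, 0.7, -0.2, 0, 0, 0, 1], [-0.1, 0.7, -0.3, 0, 0, 0, 1], [-0.1, 0.7, -0.3, 0, 0, 0, 1]]]}}

```text
t: 16.88
ee_pos: [0.5583, 0.271, 0.0196]
orientation: [3.141, -0.0, 2.808]
wrist_force: [-3.5, -0.4, 4.4]
grip_width: 0.626
```

Touching the floor: the force went from -5 to +4.4 N. Releasing now.

>>> {"method": "carry_out", "body": {"rows": [[[0, 0, 0, 0, 0, 0, 0.45], [0, 0, 0, 0, 0, 0, 0.2], [0, 0, 0, 0, 0, 0, 0.12], [0, 0, 0, 0, 0, 0, 0.12]]]}}

```text
t: 17.38
ee_pos: [0.5588, 0.2707, 0.0188]
orientation: [3.141, 0.0, 2.807]
wrist_force: [0.4, -0.3, -0.4]
grip_width: 0.88
```

>>> {"method": "carry_out", "body": {"rows": [[[0, 0, 2, 0, 0, 0, 0.12], [0, 0, 6, 0, 0, 0, 0.12], [0, 0, 11, 0, 0, 0, 0.12], [0, 0, 16, 0, 0, 0, 0.12], [0, 0, 20, 0, 0, 0, 0.12]]]}}

```text
t: 18.0
ee_pos: [0.559, 0.2712, 0.2229]
orientation: [3.139, 0.003, 2.808]
wrist_force: [0.6, -0.0, -0.3]
grip_width: 0.88
```

>>> {"method": "carry_out", "body": {"rows": [[[-5, 3, 0, 0, 0, 0, 0], [-10, 6, 0, 0, 0, 0, 0], [-13, 11, 0, 0, 0, 0, 0], [-16, 16, 0, 0, 0, 0, 0], [-19, 21, 0, 0, 0, 0, 0]]]}}

```text
t: 18.62
ee_pos: [0.3676, 0.4823, 0.2208]
orientation: [3.139, 0.001, 2.807]
wrist_force: [0.6, -0.2, -0.2]
grip_width: 1.0
```

Run:
```python
from cell import bot,viewer
from fit import *
s=bot.state(); print(s["t"],s["ee_pos"],s["wrist_force"],s["grip_width"])
info=viewer.camera_info("top")
for n in("side","top"):
    im,d=viewer.camera(n); cv2.imwrite(f"pics/{n}6.png",im)
P=cloud(info,d)
for x,y in((.5,0),(.463,-.158),(.558,.271)):
  m=(d>0)&(abs(P[...,2]-.05)<.012)&(np.hypot(P[...,0]-x,P[...,1]-y)<.07)
  if m.sum()>50:print(m.sum(),cv2.minAreaRect((P[m][:,:2]*1000).astype(np.float32)),np.median(P[m][:,2]))
```

```text
18.625 [0.36761408 0.48233657 0.22079632] [ 0.64728421 -0.21075275 -0.23232008] 1.0001612634534518
718 ((499.6688232421875, -0.8450279235839844), (55.17708969116211, 91.17648315429688), 66.42695617675781) 0.049727441700584164
737 ((462.6747131347656, -157.51416015625), (55.3326301574707, 90.71019744873047), 67.69444274902344) 0.04978809996292851
740 ((557.0144653320312, 269.0023193359375), (56.16635513305664, 91.07451629638672), 70.74755859375) 0.05257401086963804
```

View pics/side6.png

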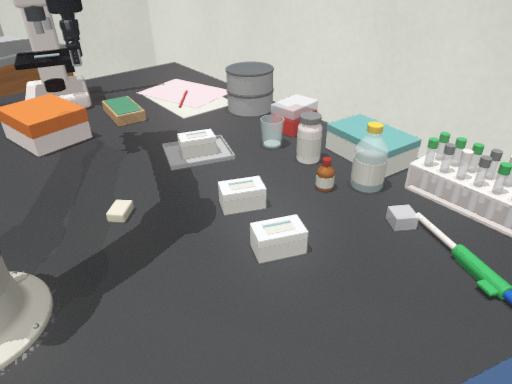

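View pics/top6.png

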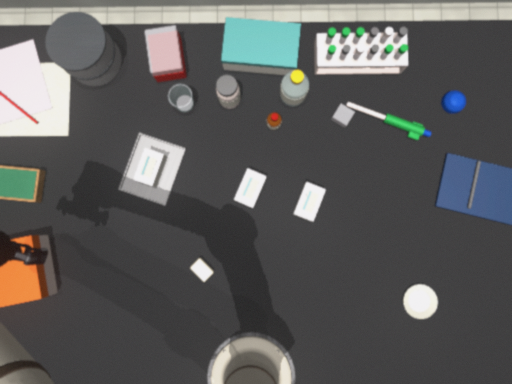

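The heavy carton stands flat, lid up, in the tray at top (149,166), with its top at 52.6 mm. The two light ones are back in place within about 1.5 mm. Handing in.

```bash
python3 -c "
from cell import bot
s=bot.state();print(s['t'],s['wrist_force'],abs(s['dq']).max());print(bot.hand_in())"
```

```text
18.725 [-0.35944195 -0.49133179 -0.54397528] 0.07520787584233532
the job is handed in; nothing more can be done
None
```

The heavy carton is standing flat, lid up, inside the tray, and the two light ones are back on the bench where they stood. I handed in at 18.7 s, inside the 61 s limit.

- **Which was heavy:** I lifted all three in turn. The left carton felt like about 1 N and the middle one about 0.5–1 N. The right one, the farthest from the tray, felt like about 5.3 N.
- **Setting down:** All three were lowered under force feedback until they touched, then released. The left carton was pressed down with about 17 N as it landed, more than I intended but under the 40 N limit. The other two touched down with 8 N or less.
- **Last checks:** In the final top view the heavy carton is at (0.557, 0.269), within about 2 mm of the tray centre. Its top is at 52.6 mm, which fits a carton standing on the 3 mm tray floor. The light cartons are level and within about 1.5 mm of their starting places.
- **Robot:** The gripper was empty and clear, with a wrist force under 1 N. No check failed; the wrist and top cameras differed by 1–2 mm, within the calibration.

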